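# Load the fridge tray with the reagent bottles in order of height

## Robot

A 7-joint arm with a two-finger parallel gripper is mounted at the origin on a cart in front of the work surface, level with it; the furniture and walls round the work are solid. World frame = base frame: x ahead of the robot, y to its left, z up, the work surface at z = 0. Lengths are in m, angles in rad, forces in N, time in s.
With the tool pointing down it reaches from about 0.425 to 0.95 m from the base axis. Payload 4.7 kg.
Tool frame: the origin (TCP) lies between the finger pads; the fingertips stand 25 mm ahead of it and the grasp point (between the pads) lies 6 mm ahead of it; z points along the fingers, y is the line along which they close (so a half turn about z gives the same grasp; the last joint's range is limited). The gripper opens to 85 mm and grips with 20 to 120 N. Pads are 22 mm wide; open, the fingers measure 114 mm over their backs; the gripper's body (76 mm by 85 mm) begins 54 mm behind the grasp point. The pads swing forward as they close: fully open they stand 13 mm farther back than shut.
Start: joints at [1.273, 0.469, -0.049, 1.532, 0.024, 1.141, -0.082], TCP at [0.179, -0.651, 0.228] pointing down, gripper open.
Joint ranges: [-2.59, 2.59], [-0.33, 1.99], [-1.39, 1.29], [0.1, 2.45], [-1.04, 4.18], [0.21, 1.99], [-2.66, 2.66]. Speed limits (rad/s): [2.57, 2.57, 3.14, 3.14, 3.14, 3.14, 3.14].

## Interface

Orientations are given as a unit quaternion [w, x, y, z].
In Python, from station import r gives the robot as it stands. The module is installed in compiled form; this text tells all that it offers.
- The arm moves only by the tool carry_out, never from a script. Its argument "steps" is a list of rows, each a list of 7 numbers: the shift along the tool's x, y, z in units of 25 mm (1.0 is 25 mm), then the turn, a rotation vector about the tool's x, y, z in units of 6 degrees (1.0 is 6 degrees), then the opening in per cent of the stroke, from 0 (shut) to 100 (fully open). In form: [[tx, ty, tz, ax, ay, az, grip], ...]. A call has 1 to 5 rows; each row is the pose to reach, as a shift and turn from the pose commanded when the call began, along the tool's axes at that moment; what a row does not reach only later rows make up. A row lasts 1/10 s, in which the tool goes at most 50 mm and 8.59 degrees, less where a joint would pass 70% of its speed; a pose out of reach is approached as far as the arm can. A call with a gripper value outside its range is refused whole. The fingers move at their own pace and stop on an object; "force" is the grip in N (left out, the last holds). Time passes only in rows, so rows that repeat a pose let the fingers close. It gives the time, the measured TCP pose, the force, the opening and the grip force at its end, in the units of the state.
- r.observe(): the state, without advancing time (a new reading comes with each control period).
- r.grab_frame(name): name is "scene" or "top"; returns a dict with "image" (400x640x3 uint8, red, green, blue), "K" (3x3 intrinsics, pixels), "extrinsics" (4x4, takes a point from camera to world coordinates). Camera axes: x right, y up, looking along -z (the intrinsics and any distortion apply to the point x, -y, -z); pixel columns grow to the right and rows downward; lengths in m; the calibration is good to about 2 mm. A picture is of the moment at which its call begins. There is no depth.
- r.sign_off(): hands the job in; it is judged then, once.
Trained networks look in a picture, given as the dict that the camera call returned (one of the last four; its "shot" number tells which), for a name from the list of things; names that differ only in an ending like _2 or _b are one class to them, and where a whole thing is asked for, a point or a joint stands for the part that bears it (a point fixed in the world has none). Each returns a list of dicts, best first, with "conf" (0 to 1); they miss things now and then, are a little off and sometimes report something else, mostly with a low value. They report only what shows in the picture. A call takes as long as a camera call. They do not tell look-alikes from the thing itself.
- r.masks_of(picture, query): "region" (400x640 bool, what is visible of it) and "xy" ([column, row] in pixels, amid what is visible of it).
The state is a dict: "clock": time; "q": joint angles; "qd": joint speeds; "joint_efforts": joint torques, N m; "eef_pos": TCP position; "ee_rot": TCP orientation; "wrist_force": force on the tool from outside, world axes, zero at the start; "wrist_torque": the same for the moment, N m; "opening": finger opening in m; "grip_force": force on a finger pad.
Only numpy, scipy, OpenCV 4.12 (cv2) and the standard library are available. Lean on these libraries where they do the work, as an engineer would, in place of code of your own. Each camera call takes 0.05 s, during which the arm holds its last target. There are 200 camera calls.

## Task

Stand the three round screw-cap reagent bottles that stand out on the worktop, well in front of the back wall, in the grey three-bay fridge tray, one to a bay and in order of height: the shortest in the bay next to the tray's pull handle, the tallest at the end farthest from it. Set them in upright without dropping them or knocking anything over, and leave the two dropper bottles and the conical flask standing where they are; whatever stands along the back wall is not part of the job.

Things in the scene. Friction and masses are not known exactly. Their poses are not given: they have to be found in the camera images.
- tray: grey open tray fixed to the worktop, 254 x 88 mm and 50 mm high, walls, dividers and floor 5 mm thick, with three square bays 78 x 78 mm in a row along its x axis and a steel loop handle standing out 37 mm beyond its -x end. Origin: centre of the underside, z up. Bay centres at x = -83 mm (next to the handle), 0 and +83 mm (far end), y = 0; bay floor 5 mm above the origin.
- bottle_tall: tallest screw-cap bottle: amber glass, white cap; 62 mm diameter, 145 mm high; cap 32 mm diameter, the top 20 mm, can be gripped from above. About 0.3 kg. Loose, closed. Origin: centre of the underside, z up along the bottle; yaw is arbitrary.
- bottle_mid: middle screw-cap bottle: white, blue cap; 58 mm diameter, 128 mm high; cap 30 mm diameter, the top 20 mm, can be gripped from above. About 0.2 kg. Loose, closed. Origin: centre of the underside, z up along the bottle; yaw is arbitrary.
- bottle_short: shortest screw-cap bottle: amber glass, black cap; 52 mm diameter, 118 mm high; cap 27 mm diameter, the top 20 mm, can be gripped from above. About 0.2 kg. Loose, closed. Origin: centre of the underside, z up along the bottle; yaw is arbitrary.
- dropper_a: small amber dropper bottle with a black collar and a narrow black rubber bulb on top, 34 mm diameter, 102 mm high; not a screw-cap bottle; stays where it stands. Origin: centre of the underside, z up.
- dropper_b: small amber dropper bottle with a black collar and a narrow black rubber bulb on top, 34 mm diameter, 102 mm high; not a screw-cap bottle; stays where it stands. Origin: centre of the underside, z up (the second of two alike).
- flask: conical glass flask with pale contents, 64 mm diameter at the base, narrow neck, 97 mm high; stays where it stands. Origin: centre of the underside, z up.
Mind the look-alikes: they are no part of the job. Leave any pink or red look-alike of the bottle_mid alone.

How it is judged:
At the end, for the whole second after the job is handed in: Each bottle is upright and at rest on the floor of its bay (shortest by the handle, middle one in the middle, tallest at the far end), within 20 mm of its centre in tray x and y; droppers and flask upright, within 30 mm of their start (x of bottle_short in the frame of tray between -0.103 and -0.063 m and y of bottle_short in the frame of tray between -0.02 and 0.02 m and z of each of bottle_short, bottle_mid, bottle_tall in the frame of tray below 0.012 m and angle between each of bottle_short, bottle_mid, bottle_tall's own z axis and vertical below 0.12 rad and linear speed of each of bottle_short, bottle_mid, bottle_tall below 0.02 m/s and x of bottle_mid in the frame of tray between -0.02 and 0.02 m and y of bottle_mid in the frame of tray between -0.02 and 0.02 m and x of bottle_tall in the frame of tray between 0.063 and 0.103 m and y of bottle_tall in the frame of tray between -0.02 and 0.02 m and distance of each of dropper_a, dropper_b, flask from where it was at the start of the episode below 0.03 m and angle between each of dropper_a, dropper_b, flask's own z axis and vertical below 0.15 rad); the robot touches nothing.
It fails at once if a bottle dropped or thrown (faster than 0.8 m/s within 50 mm of the worktop) ((linear speed of bottle_short above 0.8 m/s and height (world z) of bottle_short below 0.05 m) or (linear speed of bottle_mid above 0.8 m/s and height (world z) of bottle_mid below 0.05 m) or (linear speed of bottle_tall above 0.8 m/s and height (world z) of bottle_tall below 0.05 m)).
It fails at once if a bottle knocked over (angle between any of bottle_short, bottle_mid, bottle_tall's own z axis and vertical above 0.7 rad).
It fails at once if a dropper bottle or the flask knocked over (angle between any of dropper_a, dropper_b, flask's own z axis and vertical above 0.7 rad).
It also fails if it takes over 96 s, if anything falls off the work surface, if the arm or the gripper's body presses on something with over 40 N, if the wrist force passes 120 N, or if a joint passes its speed limit or range.

## Working session

There is one attempt and no reset: what is moved stays moved. The work goes in short steps, Python scripts to look and compute and a tool call to move; the robot and the scene stay as the last step left them, time stands still between calls to the robot, and variables do not carry over. Pictures are saved under pics/ and viewed, at most 14 in all, crops included, and the job is handed in when it is done.

Besides the shell and the picture viewer there is one more tool, called after "Emit:" in YAML: its name, and indented under it one key for each argument. carry_out: Moves the arm, as the interface text tells. Its arguments: {"type":"object","properties":{"steps":{"type":"array"},"force":{"type":"number"}},"required":["steps"]}

```bash
mkdir -p pics; python3 - <<'E'
from station import r
import cv2,numpy as np
for n in("scene","top"):
    p=r.grab_frame(n);cv2.imwrite(f"pics/{n}0.png",p["image"][:,:,::-1])
    print(n,p["K"].tolist(),np.round(p["extrinsics"],3).tolist(),[k for k in p])
    for q in["tray","bottle_tall","bottle_mid","bottle_short","dropper_a","flask"]:
        print(q,[(round(d["conf"],2),np.round(d["xy"]).tolist(),int(d["region"].sum())) for d in r.masks_of(p,q)])
o=r.observe();print(o["eef_pos"],o["ee_rot"],o["opening"],o["clock"])
E
```

```text
scene [[472.5576028997118, 0.0, 319.1421436948126], [0.0, 472.5576028997118, 203.32205580814772], [0.0, 0.0, 1.0]] [[-0.666, 0.571, -0.48, -0.139], [-0.746, -0.51, 0.428, 0.464], [-0.001, 0.643, 0.766, 1.014], [0.0, 0.0, 0.0, 1.0]] ['image', 'K', 'extrinsics', 'shot']
tray [(0.71, [228.0, 252.0], 3845)]
bottle_tall [(0.91, [400.0, 178.0], 879)]
bottle_mid [(0.89, [290.0, 203.0], 681), (0.81, [326.0, 192.0], 640), (0.65, [320.0, 226.0], 821), (0.61, [284.0, 236.0], 829), (0.43, [303.0, 174.0], 444), (0.42, [230.0, 258.0], 3772)]
bottle_short [(0.71, [330.0, 146.0], 559)]
dropper_a [(0.63, [387.0, 154.0], 277), (0.58, [353.0, 175.0], 260)]
flask [(0.93, [302.0, 172.0], 526)]
top [[400.1145036859749, 0.0, 311.51562792998214], [0.0, 400.1145036859749, 204.90019029468124], [0.0, 0.0, 1.0]] [[-0.012, 0.986, -0.167, 0.339], [-1.0, -0.012, 0.002, -0.078], [-0.0, 0.167, 0.986, 0.966], [0.0, 0.0, 0.0, 1.0]] ['image', 'K', 'extrinsics', 'shot']
tray [(0.9, [200.0, 200.0], 4663)]
bottle_tall [(0.6, [412.0, 252.0], 890)]
bottle_mid [(0.88, [326.0, 214.0], 604), (0.88, [280.0, 197.0], 637), (0.84, [247.0, 230.0], 670), (0.77, [286.0, 246.0], 583)]
bottle_short [(0.57, [377.0, 156.0], 597)]
dropper_a [(0.62, [433.0, 208.0], 258), (0.24, [378.0, 154.0], 633)]
flask [(0.97, [333.0, 168.0], 558), (0.32, [414.0, 249.0], 856)]
[ 0.17929412 -0.65078306  0.22777193] [6.79702201e-05 9.90981407e-01 1.33999424e-01 3.69082718e-05] 0.08557965431078111 0.7
```

View pics/scene0.png

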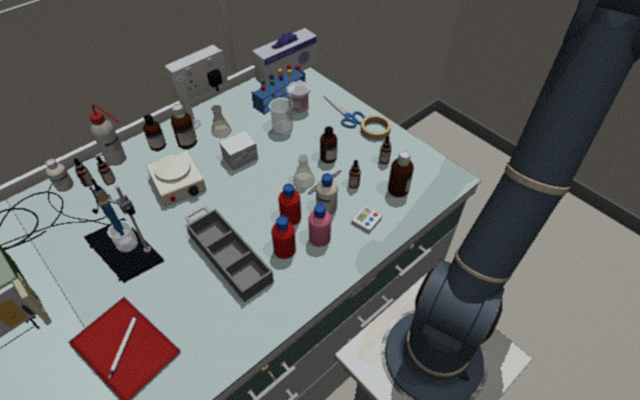

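View pics/top0.png

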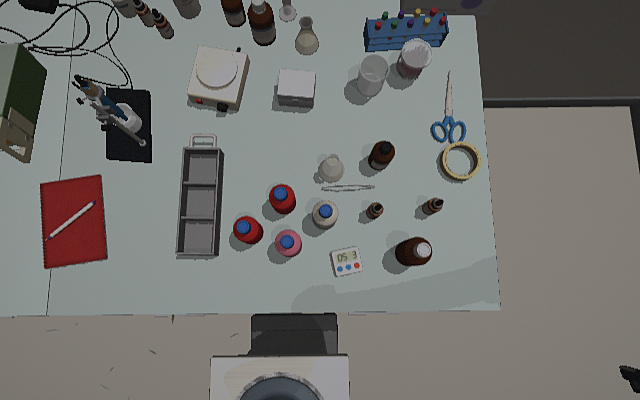

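Scene view: white bottle with blue cap at (326,192), with red look-alikes at (290,203) and (284,236) and a pink one at (320,226). Amber bottle with white cap at (400,178), amber with black cap at (330,146), droppers at (387,154) and (353,175), flask at (303,174). The tray is at (228,252) with its handle at the far end, about (200,213).

Candidates (top view):
- **mid:** white (326,214). Red (280,197), (247,230) and pink (286,246) are rejected.
- **tall:** amber with white cap (412,252). The back-wall amber bottle (262,20) is rejected.
- **short:** amber with black cap (380,155). The back-wall bottle (233,10) and droppers (433,206), (375,211) are rejected.

```bash
cat > h.py <<'E'
from station import r
import cv2,numpy as np
from scipy.optimize import minimize
def proj(p,P):
    E=np.array(p["extrinsics"]);c=(np.asarray(P)-E[:3,3])@E[:3,:3]
    c=c*[1,-1,-1];u=c@np.array(p["K"]).T;return u[:,:2]/u[:,2:]
a=np.linspace(0,2*np.pi,32,endpoint=False);C=np.c_[np.cos(a),np.sin(a)]
def ring(x,y,d,z):return np.c_[C*d/2+[x,y],np.full(32,z)]
S={"bottle_tall":(.062,.145,.032),"bottle_mid":(.058,.128,.030),"bottle_short":(.052,.118,.027),"dropper_a":(.034,.102,.012),"flask":(.064,.097,.025)}
def bottle(n):
    d,h,c=S[n];sh=h*.68
    if n=="flask":parts=lambda x,y:[[ring(x,y,d,0),ring(x,y,d,.01),ring(x,y,c,.07)],[ring(x,y,c,.07),ring(x,y,c,h)]]
    else:parts=lambda x,y:[[ring(x,y,d,0),ring(x,y,d,sh)],[ring(x,y,d,sh),ring(x,y,c,h-.03)],[ring(x,y,c,h-.03),ring(x,y,c,h)]]
    return lambda v:[np.vstack(q) for q in parts(*v[:2])]
def tray(v):
    x,y,t=v;R=np.array([[np.cos(t),-np.sin(t)],[np.sin(t),np.cos(t)]])
    b=np.array([[sx*.127,sy*.044] for sx in(1,-1) for sy in(1,-1)])@R.T+[x,y]
    return [np.vstack([np.c_[b,np.zeros(4)],np.c_[b,np.full(4,.05)]])]
def mask(p,parts,s=4):
    m=np.zeros((400*s,640*s),np.uint8)
    for P in parts:
        cv2.fillConvexPoly(m,cv2.convexHull(np.round((proj(p,P)+.5)*s).astype(np.int32)),255)
    return cv2.resize(m,(640,400),interpolation=cv2.INTER_AREA)/255.
def fit(obs,f,v0,step):
    def L(v):
        t=0
        for p,g in obs:
            m=mask(p,f(v));t-=np.minimum(m,g).sum()/np.maximum(m,g).sum()
        return t
    v0=np.array(v0,float);sim=np.vstack([v0]+[v0+np.eye(len(v0))[i]*step[i] for i in range(len(v0))])
    o=minimize(L,v0,method="Nelder-Mead",options=dict(initial_simplex=sim,xatol=2e-4,fatol=1e-4));return o.x,-o.fun/len(obs)
def ground(p,uv,z):
    E=np.array(p["extrinsics"]);d=np.linalg.inv(p["K"])@[uv[0],uv[1],1]*[1,-1,-1];d=E[:3,:3]@d
    return E[:3,3]+d*(z-E[2,3])/d[2]
def near(p,q,xy,tol=14):
    L=[m for m in r.masks_of(p,q) if np.hypot(*(np.array(m["xy"])-xy))<tol]
    return L[0]["region"].astype(float) if L else None
E
cat > a.py <<'E'
from h import *
ps,pt=r.grab_frame("scene"),r.grab_frame("top")
T=[("bottle_tall",(400,178),(412,252)),("bottle_mid",(326,192),(326,214)),("bottle_short",(330,146),(377,156)),("dropper_a",(387,154),(433,208)),("dropper_a",(353,175),(375,211)),("flask",(302,172),(333,168)),
("bottle_mid",(290,203),(280,197)),("bottle_mid",(284,236),(247,230)),("bottle_mid",(320,226),(286,246))]
for n,a_,b in T:
    g=[(p,near(p,n,xy)) for p,xy in((ps,a_),(pt,b))]
    x0=ground(pt,b,S[n][1]*.5)[:2]
    for o in [g,g[:1],g[1:]]:
        o=[k for k in o if k[1] is not None]
        if o:
            v,i=fit(o,bottle(n),x0,[.01,.01]);print(n,b,len(o),np.round(v,4),round(i,3))
g=[]
for p,xy in((ps,(228,252)),(pt,(200,200))):
    m=near(p,"tray",xy);g.append((p,cv2.morphologyEx(m,cv2.MORPH_OPEN,np.ones((15,15)))))
x0=[*ground(pt,(200,200),.03)[:2],np.pi]
for o in(g,g[:1],g[1:]):
    v,i=fit(o,tray,x0,[.01,.01,.08]);print("tray",np.round(v,4),round(i,3))
im=pt["image"][120:280,220:460,::-1];cv2.imwrite("pics/crop.png",cv2.resize(im,None,fx=3,fy=3,interpolation=cv2.INTER_CUBIC))
E
python3 a.py
```

```text
bottle_tall (412, 252) 2 [ 0.385  -0.3062] 0.924
bottle_tall (412, 252) 1 [ 0.385  -0.3063] 0.935
bottle_tall (412, 252) 1 [ 0.3854 -0.3064] 0.916
bottle_mid (326, 214) 2 [ 0.4708 -0.1082] 0.847
bottle_mid (326, 214) 1 [ 0.4719 -0.1071] 0.79
bottle_mid (326, 214) 1 [ 0.4708 -0.1083] 0.914
bottle_short (377, 156) 2 [ 0.6145 -0.2447] 0.939
bottle_short (377, 156) 1 [ 0.6149 -0.245 ] 0.938
bottle_short (377, 156) 1 [ 0.6149 -0.2454] 0.94
dropper_a (433, 208) 2 [ 0.4906 -0.3601] 0.824
dropper_a (433, 208) 1 [ 0.4914 -0.3615] 0.864
dropper_a (433, 208) 1 [ 0.4906 -0.3608] 0.788
dropper_a (375, 211) 2 [ 0.4836 -0.2264] 0.829
dropper_a (375, 211) 1 [ 0.4841 -0.2263] 0.884
dropper_a (375, 211) 1 [ 0.4814 -0.2252] 0.789
flask (333, 168) 1 [ 0.5923 -0.129 ] 0.918
flask (333, 168) 1 [ 0.5923 -0.129 ] 0.918
bottle_mid (280, 197) 1 [ 0.5128 -0.0127] 0.825
bottle_mid (280, 197) 1 [ 0.5128 -0.0127] 0.825
bottle_mid (247, 230) 2 [0.4385 0.0676] 0.944
bottle_mid (247, 230) 1 [0.4388 0.0685] 0.934
bottle_mid (247, 230) 1 [0.4378 0.0672] 0.964
bottle_mid (286, 246) 2 [ 0.4067 -0.0255] 0.942
bottle_mid (286, 246) 1 [ 0.4079 -0.0262] 0.926
bottle_mid (286, 246) 1 [ 0.4065 -0.0257] 0.962
tray [0.5114 0.1865 3.1212] 0.955
tray [0.511  0.1874 3.1173] 0.939
tray [0.5125 0.1857 3.1145] 0.98
```

View pics/crop.png

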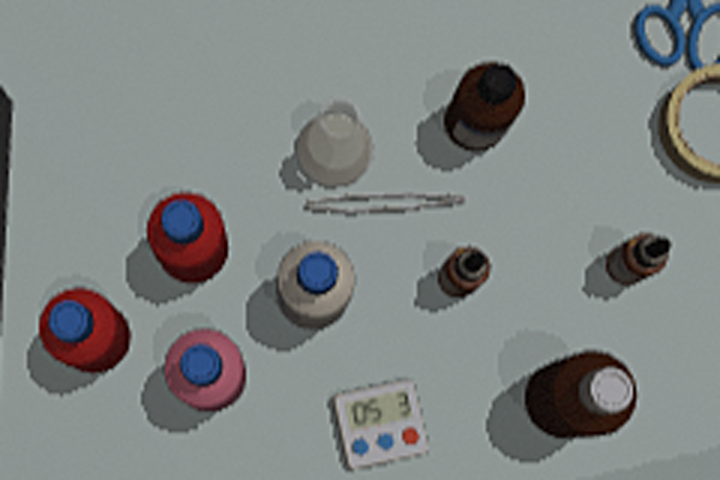

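The crop confirms the choice: white bottle with blue cap at (315,270), black-capped amber at (497,83), white-capped amber at (610,388). Both cameras agree to about 1 mm. The world-frame bay centres are roughly: short (.595,.184), mid (.512,.186), tall (.429,.188). I'll take the short one first and square the tool to the world axes on the way.

Emit:
carry_out:
  steps:
    - [1.6, -0.84, 0, 0, 0, 0.6, 70]
    - [3.2, -1.68, 0, 0, 0, 1.2, 70]
    - [4.8, -2.52, 0, 0, 0, 1.8, 70]
    - [6.4, -3.36, 0, 0, 0, 2.4, 70]
    - [8, -4.2, 0, 0, 0, 2.57, 70]

```text
clock: 2.3
eef_pos: [0.3454, -0.4951, 0.228]
ee_rot: [0.0, 1.0, -0.001, 0.0]
wrist_force: [-0.0, 0.1, -0.0]
opening: 0.0597
grip_force: 0.0
```

```bash
cat > s.py <<'E'
import sys;from h import *
from scipy.spatial.transform import Rotation as R
o=r.observe();q=o["ee_rot"];M=R.from_quat([q[1],q[2],q[3],q[0]])
t=np.array([float(x) for x in sys.argv[1:4]])
Rd=R.from_matrix(np.diag([1,-1,-1]))
print("t",round(o["clock"],2),"pos",np.round(o["eef_pos"],4),"q",np.round(o["q"],2),"open",round(o["opening"],4),"grip",round(o["grip_force"],1),"F",np.round(o["wrist_force"],1))
print("move",np.round(M.inv().apply(t-o["eef_pos"])/.025,2),"turn",np.round(np.degrees((M.inv()*Rd).as_rotvec())/6,2))
E
python3 s.py .615 -.245 .228
```

```text
t 2.3 pos [ 0.3454 -0.4951  0.228 ] q [ 0.94  0.35 -0.06  1.71  0.03  1.08 -0.7 ] open 0.0597 grip 0.0 F [-0.   0.1 -0. ]
move [ 10.76 -10.03  -0.  ] turn [ 0.01 -0.   -0.02]
```

Emit:
carry_out:
  steps:
    - [1.2, -1.1, 0, 0, 0, 0, 70]
    - [2.4, -2.2, 0, 0, 0, 0, 70]
    - [3.6, -3.3, 0, 0, 0, 0, 70]
    - [4.8, -4.4, 0, 0, 0, 0, 70]
    - [6, -5.5, 0, 0, 0, 0, 70]

```text
clock: 2.8
eef_pos: [0.4954, -0.3578, 0.228]
ee_rot: [0.0, 1.0, -0.0, 0.0]
wrist_force: [-0.0, 0.0, -0.2]
opening: 0.0596
grip_force: 0.0
```

Emit:
carry_out:
  steps:
    - [1.2, -1.1, 0, 0, 0, 0, 70]
    - [2.4, -2.3, 0, 0, 0, 0, 70]
    - [3.6, -3.4, 0, 0, 0, 0, 70]
    - [4.76, -4.53, 0, 0, 0, 0, 70]
    - [4.76, -4.53, 0, 0, 0, 0, 70]

```text
clock: 3.3
eef_pos: [0.6178, -0.2381, 0.2276]
ee_rot: [-0.002, 1.0, 0.005, 0.002]
wrist_force: [0.0, 0.8, 0.3]
opening: 0.0596
grip_force: 0.0
```

```bash
python3 s.py .6147 -.245 .107
```

```text
t 3.3 pos [ 0.6178 -0.2381  0.2276] q [ 0.44  0.45 -0.18  1.56  0.08  1.13 -1.32] open 0.0596 grip 0.0 F [0.  0.8 0.3]
move [-0.14  0.3   4.82] turn [-0.04 -0.03  0.1 ]
```

Emit:
carry_out:
  steps:
    - [0, 0, 0, 0, 0, 0, 70]
    - [0, 0, 1, 0, 0, 0, 70]
    - [0, 0, 2, 0, 0, 0, 70]
    - [0, 0, 3, 0, 0, 0, 70]
    - [0, 0, 3.5, 0, 0, 0, 70]

```text
clock: 3.8
eef_pos: [0.6109, -0.2475, 0.138]
ee_rot: [0.0, 1.0, -0.002, -0.002]
wrist_force: [0.6, -1.0, -0.7]
opening: 0.06
grip_force: 0.0
```

```bash
python3 s.py .6147 -.245 .107; python3 - <<'E'
from h import *
p=r.grab_frame("top");uv=proj(p,[[.6147,-.245,.11]])[0].astype(int);print(uv)
a=p["image"][uv[1]-50:uv[1]+50,uv[0]-60:uv[0]+60,::-1]
p=r.grab_frame("scene");uv=proj(p,[[.6147,-.245,.11]])[0].astype(int);print(uv)
b=p["image"][uv[1]-50:uv[1]+50,uv[0]-60:uv[0]+60,::-1]
cv2.imwrite("pics/g1.png",cv2.resize(np.hstack([a,b]),None,fx=3,fy=3))
E
```

```text
t 3.8 pos [ 0.6109 -0.2475  0.138 ] q [ 0.44  0.53 -0.17  1.65  0.1   0.97 -1.34] open 0.06 grip 0.0 F [ 0.6 -1.  -0.7]
move [ 0.16 -0.1   1.24] turn [ 0.    0.04 -0.03]
[385 146]
[328 130]
```

View pics/g1.png

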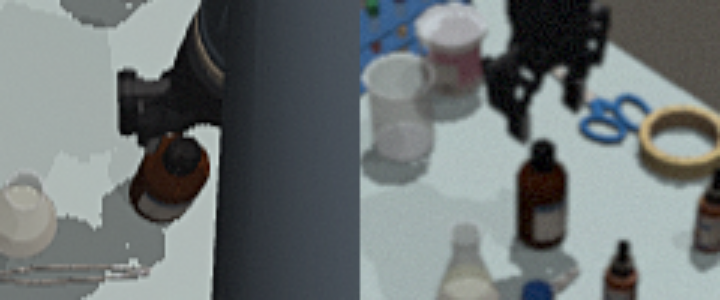

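```bash
cat > v.py <<'E'
import sys;from h import *
x,y,z=map(float,sys.argv[1:4]);out=[]
for n in("top","scene"):
    p=r.grab_frame(n);e=r.observe();e,w=np.array(e["eef_pos"]),e["opening"]/2
    uv=proj(p,[[x,y,z]])[0].astype(int);y0,x0=max(uv[1]-50,0),uv[0]-60
    c=cv2.resize(p["image"][y0:y0+100,x0:x0+120,::-1],None,fx=3,fy=3)
    for P,k in((e+[0,w,-.02],(0,255,0)),(e-[0,w,.02],(0,255,0)),(e,(255,255,0)),(np.array([x,y,z]),(0,0,255))):
        cv2.circle(c,tuple(((proj(p,[P])[0]-[x0,y0]+.5)*3).astype(int)),3,k,1)
    out.append(c)
print(e);cv2.imwrite(sys.argv[4],np.hstack(out))
E
python3 v.py .6147 -.245 .118 pics/g2.png
```

```text
[ 0.61351599 -0.24672148  0.14111187]
```

View pics/g2.png

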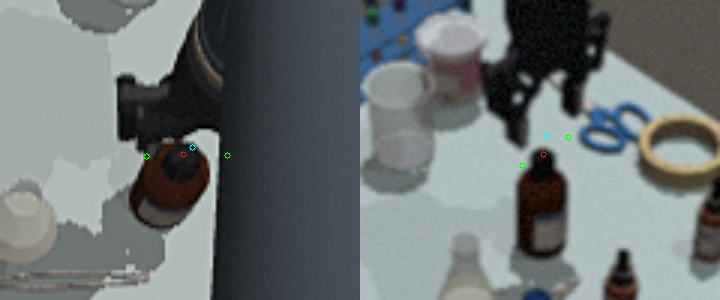

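Emit:
carry_out:
  steps:
    - [0, 0, 0.5, 0, 0, 0, 70]
    - [0, 0, 0.9, 0, 0, 0, 70]
    - [0, 0, 1.2, 0, 0, 0, 70]
    - [0, 0, 1.34, 0, 0, 0, 70]
    - [0, 0, 1.34, 0, 0, 0, 70]

```text
clock: 4.5
eef_pos: [0.6129, -0.2456, 0.1059]
ee_rot: [-0.0, 1.0, -0.0, -0.001]
wrist_force: [0.2, 1.1, -0.6]
opening: 0.0597
grip_force: 0.0
```

```bash
python3 v.py .6147 -.245 .118 pics/g3.png;python3 s.py .6147 -.245 .107
```

```text
[ 0.61351087 -0.24575188  0.1068084 ]
t 4.6 pos [ 0.6135 -0.2458  0.1068] q [ 0.43  0.57 -0.17  1.68  0.11  0.91 -1.35] open 0.0595 grip 0.0 F [ 1.2  0.2 -0.1]
move [ 0.05 -0.03 -0.01] turn [ 0. -0. -0.]
```

View pics/g3.png

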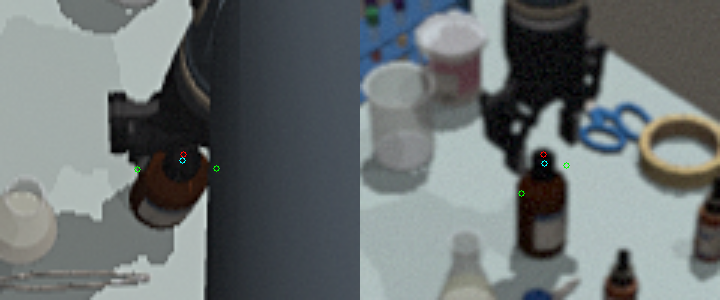

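Emit:
carry_out:
  steps:
    - [0.04, -0.02, 0, 0, 0, 0, 40]
    - [0.04, -0.02, 0, 0, 0, 0, 25]
    - [0.04, -0.02, 0, 0, 0, 0, 15]
    - [0.04, -0.02, 0, 0, 0, 0, 10]
    - [0.04, -0.02, 0, 0, 0, 0, 10]
  force: 40

```text
clock: 5.1
eef_pos: [0.6148, -0.2455, 0.1074]
ee_rot: [0.0, 1.0, -0.0, 0.001]
wrist_force: [-0.4, -0.0, 3.1]
opening: 0.024
grip_force: 39.2
```

```bash
python3 v.py .6147 -.245 .118 pics/g4.png;python3 s.py .6147 -.245 .107
```

```text
[ 0.61478417 -0.24543692  0.10734089]
t 5.2 pos [ 0.6148 -0.2454  0.1073] q [ 0.43  0.57 -0.17  1.67  0.11  0.91 -1.35] open 0.0243 grip 39.3 F [-0.3 -0.9  4.6]
move [-0.   -0.02  0.01] turn [ 0.   -0.01 -0.  ]
```

View pics/g4.png

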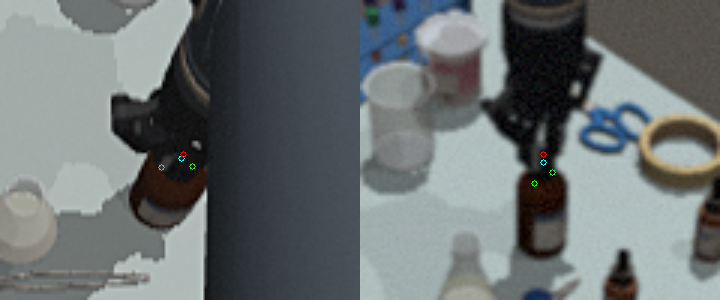

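Grip force is 39 N at an opening of 24 mm (cap 27 mm), and in the picture the fingers sit on both sides of the cap at (543,158). Next is a gentle test lift.

Emit:
carry_out:
  steps:
    - [0, 0, 0, 0, 0, 0, 10]
    - [0, 0, -0.2, 0, 0, 0, 10]
    - [0, 0, -0.5, 0, 0, 0, 10]
    - [0, 0, -0.8, 0, 0, 0, 10]
    - [0, 0, -0.8, 0, 0, 0, 10]
  force: 60

```text
clock: 5.7
eef_pos: [0.615, -0.2454, 0.1279]
ee_rot: [0.0, 1.0, -0.0, 0.001]
wrist_force: [0.6, -0.6, -2.1]
opening: 0.0227
grip_force: 59.0
```

```bash
python3 v.py .6147 -.245 .118 pics/g5.png;python3 s.py .6147 -.245 .107; python3 - <<'E'
from h import *
p=r.grab_frame("scene")
for q in r.masks_of(p,"bottle_short"):print(q["conf"],q["xy"],q["region"].sum())
E
```

```text
[ 0.61429024 -0.24520098  0.12685552]
t 5.8 pos [ 0.6143 -0.2452  0.1269] q [ 0.43  0.55 -0.17  1.66  0.11  0.94 -1.34] open 0.0231 grip 59.0 F [ 0.5 -0.  -1.4]
move [ 0.02 -0.01  0.79] turn [ 0. -0. -0.]
0.68 [331.1, 140.5] 555
```

View pics/g5.png

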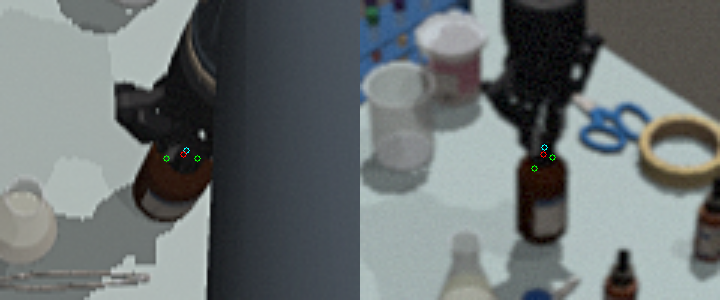

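Lifted cleanly and upright, with about 2 N of weight showing. Raising it and carrying it to bay 1.

Emit:
carry_out:
  steps:
    - [0, 0, -1, 0, 0, 0, 10]
    - [0, 0, -2.2, 0, 0, 0, 10]
    - [0, 0, -3.4, 0, 0, 0, 10]
    - [0, 0, -4.4, 0, 0, 0, 10]
    - [0, 0, -5, 0, 0, 0, 10]

```text
clock: 6.4
eef_pos: [0.6149, -0.2454, 0.2539]
ee_rot: [0.0, 1.0, -0.0, 0.001]
wrist_force: [0.2, -0.5, -1.9]
opening: 0.0231
grip_force: 59.3
```

Emit:
carry_out:
  steps:
    - [0, -0.6, 0, 0, 0, 0, 10]
    - [-0.1, -1.6, 0, 0, 0, 0, 10]
    - [-0.2, -2.8, 0, 0, 0, 0, 10]
    - [-0.2, -4, 0, 0, 0, 0, 10]
    - [-0.2, -5.2, 0, 0, 0, 0, 10]

```text
clock: 6.9
eef_pos: [0.608, -0.1125, 0.2495]
ee_rot: [-0.001, 1.0, 0.0, -0.002]
wrist_force: [0.2, 0.0, -2.7]
opening: 0.0231
grip_force: 59.3
```

Emit:
carry_out:
  steps:
    - [0, -1.2, 0, 0, 0, 0, 10]
    - [-0.1, -2.4, 0, 0, 0, 0, 10]
    - [-0.2, -3.6, 0, 0, 0, 0, 10]
    - [-0.2, -4.8, 0, 0, 0, 0, 10]
    - [-0.2, -6, 0, 0, 0, 0, 10]

```text
clock: 7.4
eef_pos: [0.6026, 0.0372, 0.2496]
ee_rot: [-0.0, 1.0, 0.0, -0.002]
wrist_force: [0.7, -0.2, -2.6]
opening: 0.0233
grip_force: 59.3
```

Emit:
carry_out:
  steps:
    - [-0.1, -1.2, 0, 0, 0, 0, 10]
    - [-0.2, -2.4, 0, 0, 0, 0, 10]
    - [-0.3, -3.5, 0, 0, 0, 0, 10]
    - [-0.4, -4.4, 0, 0, 0, 0, 10]
    - [-0.4, -5, 0, 0, 0, 0, 10]

```text
clock: 7.9
eef_pos: [0.5921, 0.1631, 0.2498]
ee_rot: [-0.0, 1.0, 0.002, -0.002]
wrist_force: [0.5, 0.1, -1.6]
opening: 0.0234
grip_force: 59.3
```

Emit:
carry_out:
  steps:
    - [0, -0.6, 0, 0, 0, 0, 10]
    - [0, -0.9, 0, 0, 0, 0, 10]
    - [0, -1, 0, 0, 0, 0, 10]
    - [0, -1, 0, 0, 0, 0, 10]
    - [0, -1, 0, 0, 0, 0, 10]

```text
clock: 8.4
eef_pos: [0.5948, 0.1834, 0.2516]
ee_rot: [0.0, 1.0, -0.001, 0.0]
wrist_force: [0.5, -0.5, -2.2]
opening: 0.0234
grip_force: 59.3
```

```bash
python3 s.py .595 .184 .113
```

```text
t 8.4 pos [0.5948 0.1834 0.2516] q [-0.13  0.38 -0.33  1.62  0.13  1.16 -2.06] open 0.0234 grip 59.3 F [ 0.5 -0.5 -2.2]
move [ 0.01 -0.03  5.54] turn [ 0.01 -0.   -0.02]
```

Emit:
carry_out:
  steps:
    - [0, 0, 0.6, 0, 0, 0, 10]
    - [0, 0, 1.4, 0, 0, 0, 10]
    - [0, 0, 2.2, 0, 0, 0, 10]
    - [0, 0, 3, 0, 0, 0, 10]
    - [0, 0, 3.5, 0, 0, 0, 10]

```text
clock: 8.9
eef_pos: [0.5934, 0.1834, 0.1615]
ee_rot: [0.001, 1.0, -0.001, -0.002]
wrist_force: [0.3, -1.4, -2.2]
opening: 0.023
grip_force: 59.3
```

Emit:
carry_out:
  steps:
    - [0, 0, 0.5, 0, 0, 0, 10]
    - [0, 0, 1, 0, 0, 0, 10]
    - [0, 0, 1.4, 0, 0, 0, 10]
    - [0, 0, 1.7, 0, 0, 0, 10]
    - [0, 0, 1.85, 0, 0, 0, 10]

```text
clock: 9.4
eef_pos: [0.5943, 0.1847, 0.1172]
ee_rot: [0.0, 1.0, -0.0, -0.0]
wrist_force: [-0.7, -0.8, -2.7]
opening: 0.0231
grip_force: 59.3
```

Emit:
carry_out:
  steps:
    - [0, 0, 0.08, 0, 0, 0, 10]
    - [0, 0, 0.14, 0, 0, 0, 10]
    - [0, 0, 0.19, 0, 0, 0, 10]
    - [0, 0, 0.22, 0, 0, 0, 10]
    - [0, 0, 0.22, 0, 0, 0, 10]

```text
clock: 9.9
eef_pos: [0.5946, 0.1848, 0.1127]
ee_rot: [-0.0, 1.0, -0.0, 0.0]
wrist_force: [1.1, -0.1, -2.6]
opening: 0.0231
grip_force: 59.3
```

```bash
python3 s.py .595 .184 .1123;python3 v.py .595 .184 .123 pics/g6.png
```

```text
t 9.9 pos [0.5946 0.1848 0.1127] q [-0.15  0.52 -0.3   1.76  0.19  0.89 -2.11] open 0.0231 grip 59.3 F [ 1.1 -0.1 -2.6]
move [0.02 0.03 0.01] turn [-0. -0. -0.]
[0.59457543 0.18475971 0.11264535]
```

View pics/g6.png

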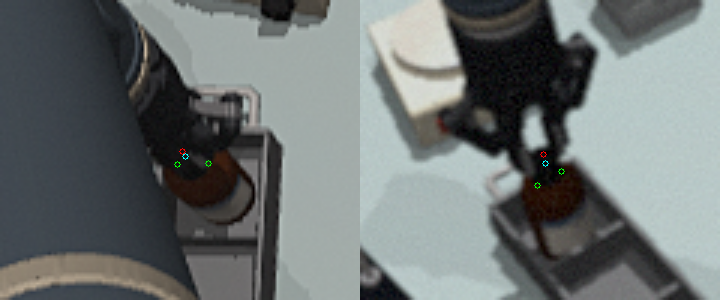

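The bottle is in the handle bay, upright, but the floor isn't carrying it yet (still −2.6 N). Easing it down.

Emit:
carry_out:
  steps:
    - [0, 0, 0.03, 0, 0, 0, 10]
    - [0, 0, 0.06, 0, 0, 0, 10]
    - [0, 0, 0.09, 0, 0, 0, 10]
    - [0, 0, 0.09, 0, 0, 0, 10]

```text
clock: 10.4
eef_pos: [0.5959, 0.1849, 0.1126]
ee_rot: [-0.0, 1.0, -0.0, 0.002]
wrist_force: [-1.4, -1.6, 8.4]
opening: 0.0233
grip_force: 60.5
```

Emit:
carry_out:
  steps:
    - [0, 0, -0.05, 0, 0, 0, 35]
    - [0, 0, -0.05, 0, 0, 0, 45]
    - [0, 0, -0.05, 0, 0, 0, 60]
    - [0, 0, -0.05, 0, 0, 0, 60]
    - [0, 0, -0.5, 0, 0, 0, 60]

```text
clock: 10.9
eef_pos: [0.5933, 0.1843, 0.1214]
ee_rot: [0.001, 1.0, -0.0, -0.002]
wrist_force: [-1.2, -0.4, 0.2]
opening: 0.0513
grip_force: 0.0
```

Emit:
carry_out:
  steps:
    - [0, 0, -0.8, 0, 0, 0, 70]
    - [0, 0, -1.8, 0, 0, 0, 70]
    - [0, 0, -3, 0, 0, 0, 70]
    - [0, 0, -4, 0, 0, 0, 70]
    - [0, 0, -4.4, 0, 0, 0, 70]

```text
clock: 11.4
eef_pos: [0.5958, 0.1855, 0.2364]
ee_rot: [-0.001, 1.0, -0.0, 0.003]
wrist_force: [0.3, 0.5, 0.5]
opening: 0.0598
grip_force: 0.0
```

```bash
python3 s.py .471 -.108 .235
```

```text
t 11.4 pos [0.5958 0.1855 0.2364] q [-0.13  0.4  -0.33  1.64  0.14  1.12 -2.06] open 0.0598 grip 0.0 F [0.3 0.5 0.5]
move [-4.990e+00  1.174e+01  1.000e-02] turn [-0.02 -0.05 -0.  ]
```

Now to the mid bottle (.4708,−.1082), about 4.96 back and 11.73 right, staying high.

Emit:
carry_out:
  steps:
    - [-0.5, 1.1, 0, 0, 0, 0, 70]
    - [-1, 2.3, 0, 0, 0, 0, 70]
    - [-1.5, 3.5, 0, 0, 0, 0, 70]
    - [-2, 4.7, 0, 0, 0, 0, 70]
    - [-2.5, 5.9, 0, 0, 0, 0, 70]

```text
clock: 11.9
eef_pos: [0.5309, 0.036, 0.2323]
ee_rot: [0.0, 1.0, -0.0, -0.0]
wrist_force: [-0.3, -0.1, -0.5]
opening: 0.06
grip_force: 0.0
```

Emit:
carry_out:
  steps:
    - [-0.5, 1.2, 0, 0, 0, 0, 70]
    - [-1, 2.4, 0, 0, 0, 0, 70]
    - [-1.5, 3.6, 0, 0, 0, 0, 70]
    - [-2, 4.8, 0, 0, 0, 0, 70]
    - [-2.46, 5.83, 0, 0, 0, 0, 70]

```text
clock: 12.4
eef_pos: [0.4692, -0.11, 0.2324]
ee_rot: [0.0, 1.0, -0.001, -0.0]
wrist_force: [-0.2, 0.1, -0.7]
opening: 0.0598
grip_force: 0.0
```

Emit:
carry_out:
  steps:
    - [0, 0, 0, 0, 0, 0, 70]
    - [0, 0, 0, 0, 0, 0, 70]
    - [0, 0, 0, 0, 0, 0, 70]

```text
clock: 12.7
eef_pos: [0.4707, -0.1073, 0.2326]
ee_rot: [-0.0, 1.0, 0.001, 0.0]
wrist_force: [0.0, 1.5, -1.0]
opening: 0.0602
grip_force: 0.0
```

```bash
python3 s.py .4708 -.1082 .117
cat > c.py <<'E'
from h import *
ps,pt=r.grab_frame("scene"),r.grab_frame("top")
v={"bottle_short":(.595,.184,.005),"bottle_mid":(.4708,-.1082,0)}
for n in("bottle_mid","dropper_a","flask","bottle_tall","bottle_short"):
    for p in(ps,pt):
        for m in r.masks_of(p,n):
            if m["conf"]<.5: continue
            z=S[n][1]*.5;print(n,"st"[p is not ps],round(m["conf"],2),np.round(m["xy"]),int(m["region"].sum()),np.round(ground(p,m["xy"],z)[:2],3))
E
python3 c.py
```

```text
t 12.7 pos [ 0.4707 -0.1073  0.2326] q [ 0.32  0.16 -0.21  1.96  0.04  1.03 -1.47] open 0.0602 grip 0.0 F [ 0.   1.5 -1. ]
move [0.   0.04 4.62] turn [-0.01 -0.    0.01]
bottle_mid s 0.96 [325. 191.] 654 [ 0.479 -0.108]
bottle_mid s 0.89 [319. 227.] 770 [ 0.399 -0.016]
bottle_mid s 0.86 [284. 240.] 807 [0.425 0.076]
bottle_mid s 0.62 [290. 206.] 724 [ 0.501 -0.006]
bottle_mid t 0.93 [247. 231.] 680 [0.434 0.068]
bottle_mid t 0.76 [278. 200.] 504 [ 0.503 -0.003]
bottle_mid t 0.68 [279. 242.] 271 [ 0.407 -0.006]
dropper_a s 0.81 [354. 175.] 251 [ 0.477 -0.216]
flask s 0.71 [302. 173.] 518 [ 0.582 -0.113]
flask s 0.58 [238. 261.] 3107 [0.461 0.193]
bottle_tall s 0.65 [399. 177.] 828 [ 0.376 -0.29 ]
bottle_tall s 0.53 [210. 223.] 650 [0.585 0.185]
bottle_tall t 0.58 [414. 248.] 884 [ 0.39  -0.306]
bottle_short s 0.7 [210. 224.] 650 [0.593 0.183]
bottle_short t 0.9 [199. 166.] 603 [0.588 0.183]
```

The short bottle reads (.593,.183) in its bay, and the rest are unmoved. Descending onto the mid cap.

Emit:
carry_out:
  steps:
    - [0, 0, 1, 0, 0, 0, 70]
    - [0, 0, 2, 0, 0, 0, 70]
    - [0, 0, 3, 0, 0, 0, 70]
    - [0, 0, 3.8, 0, 0, 0, 70]
    - [0, 0, 4.3, 0, 0, 0, 70]

```text
clock: 13.8
eef_pos: [0.4696, -0.1084, 0.1238]
ee_rot: [-0.0, 1.0, -0.0, -0.001]
wrist_force: [0.1, -0.0, -0.6]
opening: 0.0595
grip_force: 0.0
```

Emit:
carry_out:
  steps:
    - [0, 0, 0.2, 0, 0, 0, 70]
    - [0, 0, 0.3, 0, 0, 0, 70]
    - [0, 0, 0.3, 0, 0, 0, 45]
    - [0, 0, 0.3, 0, 0, 0, 30]
    - [0, 0, 0.3, 0, 0, 0, 15]
  force: 40

```text
clock: 14.3
eef_pos: [0.4713, -0.1085, 0.1188]
ee_rot: [0.0, 1.0, -0.0, 0.001]
wrist_force: [0.2, 0.2, 4.0]
opening: 0.0271
grip_force: 39.1
```

Emit:
carry_out:
  steps:
    - [0, 0, 0, 0, 0, 0, 10]
    - [0, 0, 0, 0, 0, 0, 10]
    - [0, 0, 0, 0, 0, 0, 10]
  force: 60

```text
clock: 14.6
eef_pos: [0.4713, -0.1085, 0.1189]
ee_rot: [0.0, 1.0, -0.0, 0.001]
wrist_force: [-0.8, 0.5, 5.2]
opening: 0.026
grip_force: 58.6
```

Emit:
carry_out:
  steps:
    - [0, 0, -0.2, 0, 0, 0, 10]
    - [0, 0, -0.5, 0, 0, 0, 10]
    - [0, 0, -0.8, 0, 0, 0, 10]
    - [0, 0, -0.8, 0, 0, 0, 10]

```text
clock: 15.0
eef_pos: [0.4712, -0.1086, 0.1389]
ee_rot: [0.0, 1.0, -0.0, 0.001]
wrist_force: [0.6, -1.3, -0.4]
opening: 0.026
grip_force: 59.1
```

```bash
python3 v.py .4708 -.1082 .148 pics/m1.png
```

```text
[ 0.47042356 -0.10852264  0.13796101]
```

View pics/m1.png

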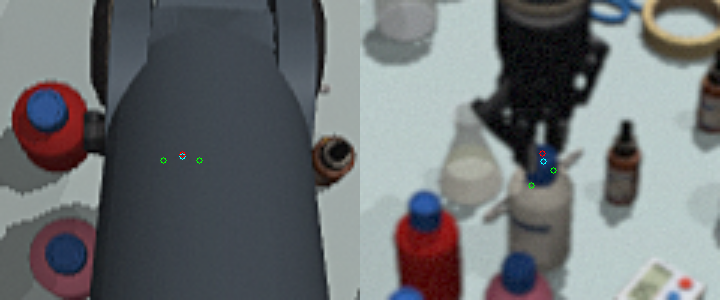

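Mid bottle is gripped and lifted, its cap at (543,155) as predicted. Raising it well above the red bottles.

Emit:
carry_out:
  steps:
    - [0, 0, -1, 0, 0, 0, 10]
    - [0, 0, -2.2, 0, 0, 0, 10]
    - [0, 0, -3.4, 0, 0, 0, 10]
    - [0, 0, -4.6, 0, 0, 0, 10]
    - [0, 0, -5.6, 0, 0, 0, 10]

```text
clock: 15.6
eef_pos: [0.4703, -0.1084, 0.279]
ee_rot: [0.0, 1.0, -0.0, 0.0]
wrist_force: [0.9, 0.4, -1.4]
opening: 0.026
grip_force: 59.3
```

Emit:
carry_out:
  steps:
    - [0, 0, 0, 0, 0, 0, 10]
    - [0.1, -0.5, 0, 0, 0, 0, 10]
    - [0.2, -1.4, 0, 0, 0, 0, 10]
    - [0.4, -2.6, 0, 0, 0, 0, 10]
    - [0.5, -3.8, 0, 0, 0, 0, 10]

```text
clock: 16.1
eef_pos: [0.4819, -0.0116, 0.2755]
ee_rot: [-0.0, 1.0, -0.0, -0.002]
wrist_force: [0.6, -0.0, -0.8]
opening: 0.0257
grip_force: 59.3
```

```bash
python3 s.py .512 .186 .275
```

```text
t 16.1 pos [ 0.4819 -0.0116  0.2755] q [ 0.2   0.13 -0.29  1.9   0.04  1.13 -1.67] open 0.0257 grip 59.3 F [ 0.6 -0.  -0.8]
move [ 1.2  -7.9   0.02] turn [-0.01  0.04 -0.  ]
```

Emit:
carry_out:
  steps:
    - [0.2, -1.2, 0, 0, 0, 0, 10]
    - [0.4, -2.4, 0, 0, 0, 0, 10]
    - [0.6, -3.6, 0, 0, 0, 0, 10]
    - [0.8, -4.8, 0, 0, 0, 0, 10]
    - [0.9, -6, 0, 0, 0, 0, 10]

```text
clock: 16.6
eef_pos: [0.5042, 0.1385, 0.2753]
ee_rot: [0.0, 1.0, 0.0, -0.002]
wrist_force: [1.1, -0.9, -0.9]
opening: 0.026
grip_force: 59.3
```

Emit:
carry_out:
  steps:
    - [0.1, -1, 0, 0, 0, 0, 10]
    - [0.2, -1.6, 0, 0, 0, 0, 10]
    - [0.25, -1.97, 0, 0, 0, 0, 10]
    - [0.25, -1.97, 0, 0, 0, 0, 10]
    - [0.25, -1.97, 0, 0, 0, 0, 10]

```text
clock: 17.1
eef_pos: [0.5117, 0.1845, 0.2771]
ee_rot: [0.001, 1.0, -0.001, -0.0]
wrist_force: [-0.2, -0.2, -1.8]
opening: 0.026
grip_force: 59.3
```

```bash
python3 s.py .512 .186 .1235;python3 v.py .512 .186 .2 pics/m2.png
```

```text
t 17.1 pos [0.5117 0.1845 0.2771] q [-0.08  0.24 -0.42  1.76  0.11  1.16 -2.1 ] open 0.026 grip 59.3 F [-0.2 -0.2 -1.8]
move [ 0.02 -0.07  6.15] turn [ 0.01  0.01 -0.02]
[0.51186307 0.18421312 0.27754   ]
```

View pics/m2.png

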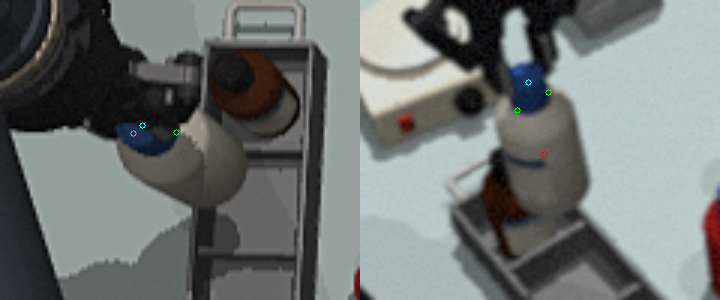

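The white bottle hangs above the middle bay, with the short one standing in the handle bay. It may lean slightly, so I'll measure the tilt before lowering.

```bash
cat > tilt.py <<'E'
import sys;from h import *
from scipy.spatial.transform import Rotation as R
n=sys.argv[1];xg,yg,zb=map(float,sys.argv[2:5]);d,h,c=S[n];g=[]
for k in("scene","top"):
    p=r.grab_frame(k);e=proj(p,[[xg,yg,zb+h/2]])[0]
    m=near(p,n,e,30)
    if m is not None:g.append((p,m))
# body-only rings pivoting about cap centre
def f(v):
    x,y,tx,ty=v;Q=R.from_rotvec([tx,ty,0])
    t=lambda P:Q.apply(P-[0,0,h-.01])+[x,y,zb+h-.01]
    return [t(np.vstack([ring(0,0,d,0),ring(0,0,d,h*.68)])),t(np.vstack([ring(0,0,d,h*.68),ring(0,0,c,h-.03)])),t(np.vstack([ring(0,0,c,h-.03),ring(0,0,c,h-(.012))]))]
print(len(g),*[(lambda s:(np.round(s[0],3),round(s[1],3)))(fit(o,f,[xg,yg,0,0],[.005,.005,.05,.05])) for o in (g,)])
E
python3 tilt.py bottle_mid .512 .186 .159
```

```text
2 (array([ 0.513,  0.182,  0.025, -0.005]), np.float64(0.82))
```

Tilt is only 1.4° and it is centred to about 3 mm. Lowering.

Emit:
carry_out:
  steps:
    - [0, 0, 0.6, 0, 0, 0, 10]
    - [0, 0, 1.5, 0, 0, 0, 10]
    - [0, 0, 2.4, 0, 0, 0, 10]
    - [0, 0, 3.3, 0, 0, 0, 10]
    - [0, 0, 4, 0, 0, 0, 10]

```text
clock: 17.9
eef_pos: [0.5114, 0.1852, 0.1765]
ee_rot: [0.0, 1.0, -0.0, -0.0]
wrist_force: [-0.0, -0.4, -1.6]
opening: 0.0259
grip_force: 59.3
```

Emit:
carry_out:
  steps:
    - [0, 0, 0.5, 0, 0, 0, 10]
    - [0, 0, 1, 0, 0, 0, 10]
    - [0, 0, 1.5, 0, 0, 0, 10]
    - [0, 0, 1.8, 0, 0, 0, 10]
    - [0, 0, 1.95, 0, 0, 0, 10]

```text
clock: 18.4
eef_pos: [0.5115, 0.1857, 0.1282]
ee_rot: [0.0, 1.0, -0.0, -0.0]
wrist_force: [0.4, -0.0, -1.1]
opening: 0.0256
grip_force: 59.3
```

Emit:
carry_out:
  steps:
    - [0, 0, 0.06, 0, 0, 0, 10]
    - [0, 0, 0.11, 0, 0, 0, 10]
    - [0, 0, 0.15, 0, 0, 0, 10]
    - [0, 0, 0.18, 0, 0, 0, 10]
    - [0, 0, 0.18, 0, 0, 0, 10]

```text
clock: 18.9
eef_pos: [0.5118, 0.1858, 0.1246]
ee_rot: [-0.0, 1.0, -0.0, 0.0]
wrist_force: [-0.5, 0.4, -1.9]
opening: 0.0259
grip_force: 59.3
```

Emit:
carry_out:
  steps:
    - [0, 0, 0.03, 0, 0, 0, 10]
    - [0, 0, 0.06, 0, 0, 0, 10]
    - [0, 0, 0.08, 0, 0, 0, 10]
    - [0, 0, 0.08, 0, 0, 0, 10]

```text
clock: 19.3
eef_pos: [0.5127, 0.1861, 0.124]
ee_rot: [-0.0, 1.0, -0.0, 0.001]
wrist_force: [-1.3, 0.1, 8.2]
opening: 0.0259
grip_force: 60.4
```

Contact with the floor (+8 N). Release and rise.

Emit:
carry_out:
  steps:
    - [0, 0, -0.04, 0, 0, 0, 40]
    - [0, 0, -0.04, 0, 0, 0, 50]
    - [0, 0, -0.04, 0, 0, 0, 60]
    - [0, 0, -0.04, 0, 0, 0, 60]
    - [0, 0, -0.5, 0, 0, 0, 60]

```text
clock: 19.8
eef_pos: [0.5105, 0.1852, 0.1338]
ee_rot: [0.001, 1.0, -0.0, -0.002]
wrist_force: [-0.1, -0.4, 0.1]
opening: 0.0508
grip_force: 0.0
```

Emit:
carry_out:
  steps:
    - [0, 0, -0.8, 0, 0, 0, 70]
    - [0, 0, -1.8, 0, 0, 0, 70]
    - [0, 0, -3, 0, 0, 0, 70]
    - [0, 0, -4, 0, 0, 0, 70]
    - [0, 0, -4.4, 0, 0, 0, 70]

```text
clock: 20.3
eef_pos: [0.5129, 0.1866, 0.2484]
ee_rot: [-0.001, 1.0, -0.0, 0.003]
wrist_force: [-0.1, -0.6, 0.4]
opening: 0.0596
grip_force: 0.0
```

```bash
python3 s.py .3852 -.3063 .245
```

```text
t 20.3 pos [0.5129 0.1866 0.2484] q [-0.08  0.27 -0.42  1.8   0.12  1.09 -2.11] open 0.0596 grip 0.0 F [-0.1 -0.6  0.4]
move [-5.1  19.72  0.07] turn [-0.02 -0.05 -0.  ]
```

Emit:
carry_out:
  steps:
    - [-0.2, 1, 0, 0, 0, 0, 70]
    - [-0.5, 2.3, 0, 0, 0, 0, 70]
    - [-0.8, 3.6, 0, 0, 0, 0, 70]
    - [-1.1, 4.9, 0, 0, 0, 0, 70]
    - [-1.5, 6.2, 0, 0, 0, 0, 70]

```text
clock: 20.8
eef_pos: [0.4735, 0.0295, 0.2446]
ee_rot: [0.0, 1.0, -0.0, -0.0]
wrist_force: [0.4, -1.1, -0.9]
opening: 0.0599
grip_force: 0.0
```

Emit:
carry_out:
  steps:
    - [-0.3, 1.3, 0, 0, 0, 0, 70]
    - [-0.6, 2.6, 0, 0, 0, 0, 70]
    - [-0.9, 3.9, 0, 0, 0, 0, 70]
    - [-1.2, 5.2, 0, 0, 0, 0, 70]
    - [-1.6, 6.5, 0, 0, 0, 0, 70]

```text
clock: 21.3
eef_pos: [0.4334, -0.1328, 0.2447]
ee_rot: [-0.0, 1.0, -0.0, -0.0]
wrist_force: [1.0, 0.0, -0.0]
opening: 0.0601
grip_force: 0.0
```

Emit:
carry_out:
  steps:
    - [-0.4, 1.3, 0, 0, 0, 0, 70]
    - [-0.8, 2.6, 0, 0, 0, 0, 70]
    - [-1.2, 3.9, 0, 0, 0, 0, 70]
    - [-1.6, 5.2, 0, 0, 0, 0, 70]
    - [-1.8, 6.2, 0, 0, 0, 0, 70]

```text
clock: 21.8
eef_pos: [0.3875, -0.2885, 0.2446]
ee_rot: [-0.0, 1.0, -0.001, -0.001]
wrist_force: [0.4, -0.3, 0.4]
opening: 0.0599
grip_force: 0.0
```

Emit:
carry_out:
  steps:
    - [-0.18, 0.8, 0, 0, 0, 0, 70]
    - [-0.18, 0.8, 0, 0, 0, 0, 70]
    - [-0.18, 0.8, 0, 0, 0, 0, 70]
    - [-0.18, 0.8, 0, 0, 0, 0, 70]

```text
clock: 22.2
eef_pos: [0.3849, -0.3053, 0.2447]
ee_rot: [-0.0, 1.0, 0.001, -0.0]
wrist_force: [0.3, 0.0, -0.3]
opening: 0.0596
grip_force: 0.0
```

```bash
python3 s.py .3852 -.3063 .1355; python3 c.py
```

```text
t 22.2 pos [ 0.3849 -0.3053  0.2447] q [ 0.62  0.15 -0.04  1.93  0.01  1.05 -0.99] open 0.0596 grip 0.0 F [ 0.3  0.  -0.3]
move [0.01 0.05 4.37] turn [-0.01  0.    0.02]
bottle_mid s 0.95 [320. 225.] 798 [ 0.4   -0.021]
bottle_mid s 0.94 [288. 237.] 850 [0.428 0.064]
bottle_mid s 0.93 [222. 244.] 816 [0.518 0.196]
bottle_mid s 0.84 [292. 201.] 736 [ 0.51  -0.018]
bottle_mid t 0.9 [249. 227.] 657 [0.442 0.063]
bottle_mid t 0.76 [196. 196.] 734 [0.516 0.186]
bottle_mid t 0.67 [284. 245.] 545 [ 0.4   -0.018]
dropper_a s 0.62 [352. 174.] 288 [ 0.484 -0.216]
dropper_a s 0.54 [385. 152.] 243 [ 0.482 -0.35 ]
dropper_a t 0.79 [374. 209.] 205 [ 0.482 -0.224]
dropper_a t 0.77 [429. 210.] 251 [ 0.478 -0.352]
flask s 0.72 [303. 173.] 505 [ 0.582 -0.116]
flask t 0.97 [333. 166.] 597 [ 0.586 -0.133]
bottle_tall t 0.89 [409. 252.] 641 [ 0.381 -0.294]
bottle_short s 0.64 [210. 222.] 541 [0.6   0.178]
bottle_short t 0.87 [198. 164.] 653 [0.593 0.184]
```

All as expected. Descending onto the tall bottle's cap.

Emit:
carry_out:
  steps:
    - [0, 0, 1, 0, 0, 0, 70]
    - [0, 0, 2, 0, 0, 0, 70]
    - [0, 0, 3, 0, 0, 0, 70]
    - [0, 0, 3.7, 0, 0, 0, 70]
    - [0, 0, 4.1, 0, 0, 0, 70]

```text
clock: 23.3
eef_pos: [0.3839, -0.3062, 0.141]
ee_rot: [-0.001, 1.0, -0.0, -0.001]
wrist_force: [0.1, 0.2, 0.8]
opening: 0.0599
grip_force: 0.0
```

Emit:
carry_out:
  steps:
    - [0, 0, 0.2, 0, 0, 0, 70]
    - [0, 0, 0.3, 0, 0, 0, 70]
    - [0, 0, 0.3, 0, 0, 0, 45]
    - [0, 0, 0.3, 0, 0, 0, 30]
    - [0, 0, 0.3, 0, 0, 0, 15]
  force: 40

```text
clock: 23.8
eef_pos: [0.3853, -0.307, 0.136]
ee_rot: [0.001, 1.0, -0.0, 0.001]
wrist_force: [-0.2, 0.4, 3.6]
opening: 0.0289
grip_force: 39.2
```

Emit:
carry_out:
  steps:
    - [0, 0, 0, 0, 0, 0, 10]
    - [0, 0, 0, 0, 0, 0, 10]
    - [0, 0, 0, 0, 0, 0, 10]
  force: 70

```text
clock: 24.1
eef_pos: [0.3855, -0.307, 0.1362]
ee_rot: [0.001, 1.0, -0.0, 0.001]
wrist_force: [-0.3, 0.9, 5.4]
opening: 0.0277
grip_force: 68.6
```

Emit:
carry_out:
  steps:
    - [0, 0, -0.2, 0, 0, 0, 10]
    - [0, 0, -0.5, 0, 0, 0, 10]
    - [0, 0, -0.8, 0, 0, 0, 10]
    - [0, 0, -0.8, 0, 0, 0, 10]

```text
clock: 24.5
eef_pos: [0.3852, -0.3072, 0.1562]
ee_rot: [0.001, 1.0, -0.0, 0.001]
wrist_force: [-0.1, -0.3, -2.5]
opening: 0.0272
grip_force: 69.1
```

```bash
python3 s.py .3852 -.3063 .1355;python3 v.py .3852 -.3063 .13 pics/t1.png
```

```text
t 24.5 pos [ 0.3852 -0.3072  0.1562] q [ 0.62  0.26 -0.04  2.04  0.01  0.85 -1.  ] open 0.0272 grip 69.1 F [-0.1 -0.3 -2.5]
move [-0.   -0.04  0.83] turn [ 0.01 -0.02 -0.  ]
[ 0.38455586 -0.3067492   0.15520369]
```

View pics/t1.png

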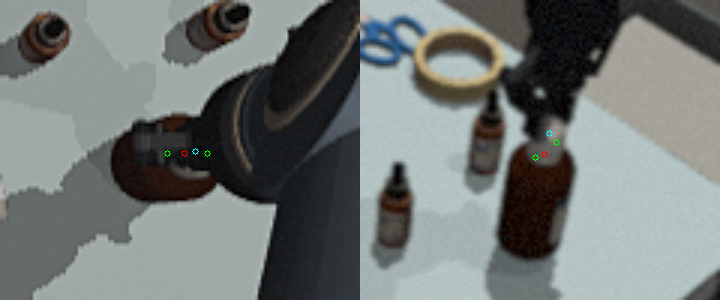

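Held and upright (−2.5 N). Raising to about 0.16 m clearance, then arcing out so as not to pass inside the minimum reach.

Emit:
carry_out:
  steps:
    - [0, 0, -1, 0, 0, 0, 10]
    - [0, 0, -2.2, 0, 0, 0, 10]
    - [0, 0, -3.4, 0, 0, 0, 10]
    - [0, 0, -4.6, 0, 0, 0, 10]
    - [0, 0, -5.6, 0, 0, 0, 10]

```text
clock: 25.1
eef_pos: [0.3844, -0.3066, 0.2962]
ee_rot: [0.0, 1.0, -0.0, 0.0]
wrist_force: [1.0, -0.2, -2.4]
opening: 0.0272
grip_force: 69.8
```

Emit:
carry_out:
  steps:
    - [0, 0, 0, 0, 0, 0, 10]
    - [0.2, -0.6, 0, 0, 0, 0, 10]
    - [0.5, -1.6, 0, 0, 0, 0, 10]
    - [0.9, -2.8, 0, 0, 0, 0, 10]
    - [1.2, -4, 0, 0, 0, 0, 10]

```text
clock: 25.6
eef_pos: [0.4141, -0.2054, 0.2931]
ee_rot: [-0.001, 1.0, -0.0, -0.001]
wrist_force: [0.1, 0.5, -2.3]
opening: 0.0273
grip_force: 69.8
```

Emit:
carry_out:
  steps:
    - [0.3, -1.2, 0, 0, 0, 0, 10]
    - [0.6, -2.4, 0, 0, 0, 0, 10]
    - [0.9, -3.6, 0, 0, 0, 0, 10]
    - [1.2, -4.8, 0, 0, 0, 0, 10]
    - [1.4, -6, 0, 0, 0, 0, 10]

```text
clock: 26.1
eef_pos: [0.449, -0.0554, 0.2932]
ee_rot: [-0.0, 1.0, -0.0, -0.001]
wrist_force: [0.5, -0.7, -3.1]
opening: 0.0274
grip_force: 69.8
```

Emit:
carry_out:
  steps:
    - [0, -1.2, 0, 0, 0, 0, 10]
    - [0, -2.4, 0, 0, 0, 0, 10]
    - [0, -3.6, 0, 0, 0, 0, 10]
    - [-0.2, -4.8, 0, 0, 0, 0, 10]
    - [-0.4, -6, 0, 0, 0, 0, 10]

```text
clock: 26.6
eef_pos: [0.4385, 0.0942, 0.2932]
ee_rot: [0.0, 1.0, -0.0, -0.001]
wrist_force: [0.1, 0.3, -2.3]
opening: 0.0272
grip_force: 69.8
```

Emit:
carry_out:
  steps:
    - [-0.1, -1.2, 0, 0, 0, 0, 10]
    - [-0.2, -2.3, 0, 0, 0, 0, 10]
    - [-0.4, -3.2, 0, 0, 0, 0, 10]
    - [-0.5, -3.7, 0, 0, 0, 0, 10]
    - [-0.5, -3.8, 0, 0, 0, 0, 10]

```text
clock: 27.1
eef_pos: [0.4258, 0.1897, 0.2934]
ee_rot: [0.0, 1.0, 0.002, -0.001]
wrist_force: [-1.0, 0.2, -1.1]
opening: 0.0276
grip_force: 69.7
```

```bash
python3 s.py .429 .188 .141
```

```text
t 27.1 pos [0.4258 0.1897 0.2934] q [-0.01  0.1  -0.53  1.89  0.05  1.17 -2.13] open 0.0276 grip 69.7 F [-1.   0.2 -1.1]
move [0.14 0.07 6.1 ] turn [0.   0.03 0.03]
```

Emit:
carry_out:
  steps:
    - [0.04, 0, 0, 0, 0, 0, 10]
    - [0.04, 0, 0, 0, 0, 0, 10]
    - [0.04, 0, 0, 0, 0, 0, 10]
    - [0.04, 0, 0, 0, 0, 0, 10]

```text
clock: 27.5
eef_pos: [0.4284, 0.1875, 0.2948]
ee_rot: [0.0, 1.0, -0.001, -0.0]
wrist_force: [-0.5, -0.0, -2.3]
opening: 0.0273
grip_force: 69.7
```

```bash
python3 s.py .429 .188 .141; python3 tilt.py bottle_tall .429 .188 .158
```

```text
t 27.5 pos [0.4284 0.1875 0.2948] q [-0.01  0.1  -0.53  1.89  0.06  1.17 -2.13] open 0.0273 grip 69.7 F [-0.5 -0.  -2.3]
move [ 0.02 -0.02  6.15] turn [ 0.    0.   -0.02]
2 (array([0.429, 0.186, 0.021, 0.009]), np.float64(0.803))
```

Centred and nearly vertical. Lowering 6.15 units in stages.

Emit:
carry_out:
  steps:
    - [0, 0, 0.6, 0, 0, 0, 10]
    - [0, 0, 1.5, 0, 0, 0, 10]
    - [0, 0, 2.4, 0, 0, 0, 10]
    - [0, 0, 3.3, 0, 0, 0, 10]
    - [0, 0, 4, 0, 0, 0, 10]

```text
clock: 28.2
eef_pos: [0.4279, 0.188, 0.1938]
ee_rot: [0.0, 1.0, -0.0, -0.0]
wrist_force: [-0.3, 0.5, -3.2]
opening: 0.0273
grip_force: 69.8
```

Emit:
carry_out:
  steps:
    - [0, 0, 0.5, 0, 0, 0, 10]
    - [0, 0, 1, 0, 0, 0, 10]
    - [0, 0, 1.5, 0, 0, 0, 10]
    - [0, 0, 1.8, 0, 0, 0, 10]
    - [0, 0, 1.95, 0, 0, 0, 10]

```text
clock: 28.7
eef_pos: [0.428, 0.1883, 0.1455]
ee_rot: [0.0, 1.0, -0.0, -0.0]
wrist_force: [-0.3, 0.2, -1.6]
opening: 0.0273
grip_force: 69.8
```

Emit:
carry_out:
  steps:
    - [0, 0, 0.06, 0, 0, 0, 10]
    - [0, 0, 0.11, 0, 0, 0, 10]
    - [0, 0, 0.15, 0, 0, 0, 10]
    - [0, 0, 0.18, 0, 0, 0, 10]
    - [0, 0, 0.18, 0, 0, 0, 10]

```text
clock: 29.2
eef_pos: [0.4283, 0.1883, 0.1418]
ee_rot: [0.0, 1.0, -0.0, 0.0]
wrist_force: [-0.9, -0.2, -2.1]
opening: 0.0272
grip_force: 69.8
```

Emit:
carry_out:
  steps:
    - [0, 0, 0.03, 0, 0, 0, 10]
    - [0, 0, 0.06, 0, 0, 0, 10]
    - [0, 0, 0.08, 0, 0, 0, 10]
    - [0, 0, 0.08, 0, 0, 0, 10]

```text
clock: 29.6
eef_pos: [0.4296, 0.1889, 0.1412]
ee_rot: [-0.0, 1.0, -0.0, 0.002]
wrist_force: [0.6, -0.9, 6.3]
opening: 0.0276
grip_force: 71.0
```

On the floor (+6 N). Release, rise, and move clear.

Emit:
carry_out:
  steps:
    - [0, 0, -0.04, 0, 0, 0, 40]
    - [0, 0, -0.04, 0, 0, 0, 50]
    - [0, 0, -0.04, 0, 0, 0, 65]
    - [0, 0, -0.04, 0, 0, 0, 65]
    - [0, 0, -0.5, 0, 0, 0, 65]

```text
clock: 30.1
eef_pos: [0.4271, 0.1877, 0.1513]
ee_rot: [0.001, 1.0, -0.0, -0.002]
wrist_force: [0.4, -0.9, 0.2]
opening: 0.0557
grip_force: 0.0
```

Emit:
carry_out:
  steps:
    - [0, 0, -0.8, 0, 0, 0, 70]
    - [0, 0, -1.8, 0, 0, 0, 70]
    - [0, 0, -3, 0, 0, 0, 70]
    - [0, 0, -4, 0, 0, 0, 70]
    - [0, 0, -4.6, 0, 0, 0, 70]

```text
clock: 30.6
eef_pos: [0.4289, 0.189, 0.2702]
ee_rot: [-0.001, 1.0, -0.0, 0.002]
wrist_force: [1.0, 0.6, 0.9]
opening: 0.0597
grip_force: 0.0
```

Emit:
carry_out:
  steps:
    - [0.2, 1, 0, 0, 0, 0, 70]
    - [0.5, 2.2, 0, 0, 0, 0, 70]
    - [0.8, 3.5, 0, 0, 0, 0, 70]
    - [1, 4.8, 0, 0, 0, 0, 70]
    - [1, 6, 0, 0, 0, 0, 70]

```text
clock: 31.1
eef_pos: [0.4536, 0.0369, 0.2681]
ee_rot: [-0.0, 1.0, -0.0, 0.001]
wrist_force: [-0.4, 0.3, 0.2]
opening: 0.0598
grip_force: 0.0
```

Emit:
carry_out:
  steps:
    - [0, 1.2, 0, 0, 0, 0, 70]
    - [0, 2.4, 0, 0, 0, 0, 70]
    - [0, 3.4, 0, 0, 0, 0, 70]
    - [0, 4, 0, 0, 0, 0, 70]
    - [0, 4, 0, 0, 0, 0, 70]

```text
clock: 31.6
eef_pos: [0.453, -0.0639, 0.2679]
ee_rot: [0.0, 1.0, -0.002, 0.0]
wrist_force: [0.9, -1.0, 0.7]
opening: 0.0597
grip_force: 0.0
```

```bash
cat > e.py <<'E'
from h import *
ps,pt=r.grab_frame("scene"),r.grab_frame("top")
cv2.imwrite("pics/end.png",np.hstack([cv2.resize(p["image"][b:b+200,a:a+200,::-1],(400,400)) for p,a,b in((ps,130,130),(pt,100,100))]))
E
python3 e.py; python3 c.py | grep -v mid;python3 s.py .4 0 .2
```

```text
dropper_a s 0.77 [353. 176.] 277 [ 0.475 -0.21 ]
dropper_a s 0.59 [386. 154.] 247 [ 0.474 -0.343]
dropper_a t 0.84 [429. 206.] 256 [ 0.487 -0.352]
dropper_a t 0.6 [373. 211.] 211 [ 0.478 -0.221]
flask s 0.66 [306. 170.] 494 [ 0.582 -0.129]
bottle_tall s 0.78 [242. 269.] 1032 [0.423 0.205]
bottle_tall t 0.78 [190. 233.] 900 [0.43  0.194]
bottle_short s 0.65 [207. 219.] 579 [0.612 0.179]
bottle_short t 0.82 [199. 165.] 672 [0.59  0.183]
t 32.3 pos [ 0.4532 -0.0616  0.2672] q [ 0.33  0.09 -0.31  1.96  0.03  1.1  -1.56] open 0.0598 grip 0.0 F [ 0.1 -0.4 -0.7]
move [-2.13 -2.46  2.69] turn [ 0. -0. -0.]
```

View pics/end.png

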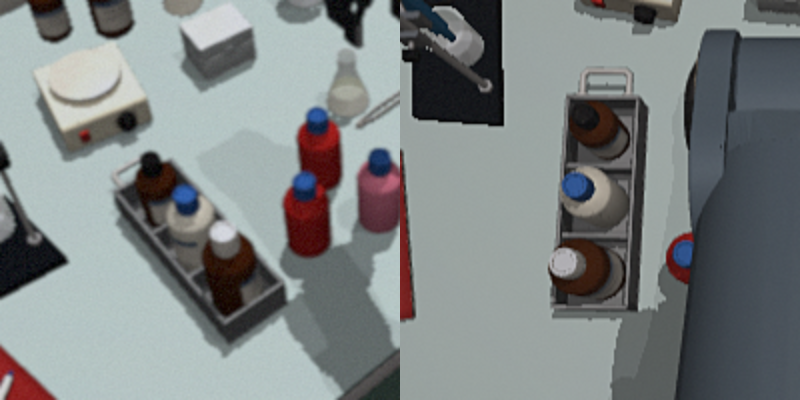

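All three stand upright in their bays: black cap by the handle (155,165), blue in the middle (187,200), white at the far end (225,235). The red and pink bottles and the flask are undisturbed, and the arm is clear.

```bash
python3 -c "
from station import r
print(r.sign_off())"
```

```text
the job is handed in; nothing more can be done
None
```

The job is handed in at about 32 s: the last pictures show the short, mid and tall bottles upright in their bays from the handle to the far end, and the droppers and flask standing where they were; the sign-off returned no verdict.

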